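# Trace the stepped seam of a mould plate with a right-angle pick

### The arm

A 7-joint arm with a two-finger parallel gripper is mounted at the origin on a cart in front of the work surface, level with it; the furniture and walls round the work are solid. World frame = base frame: x ahead of the robot, y to its left, z up, the work surface at z = 0. Lengths are in m, angles in rad, forces in N, time in s.
With the tool pointing down it reaches from about 0.35 to 0.9 m from the base axis. Payload 7.2 kg.
Tool frame: the origin (TCP) lies midway between the tips of the shut fingers; the grasp point (between the pads) lies hold_point_z behind it (hold_point_z is the distance from the TCP to the grasp point, in m); z points along the fingers, y is the line along which they close (so a half turn about z gives the same grasp; the last joint's range is limited). The gripper opens to 85 mm and grips with 20 to 120 N. Pads are 22 mm wide; open, the fingers measure 114 mm over their backs; the gripper's body (76 mm by 85 mm) begins 54 mm behind the grasp point. The pads swing forward as they close: fully open they stand 13 mm farther back than shut.
Start: joints at [1.142, 0.411, -0.013, 1.596, 0.006, 1.134, -0.082], TCP at [0.221, -0.585, 0.205] pointing down, gripper open.
Joint ranges: [-2.95, 2.95], [-0.29, 1.99], [-1.47, 1.44], [0.14, 2.54], [-1.03, 4.17], [0.13, 1.85], [-2.86, 2.86]. Speed limits (rad/s): [2.39, 2.39, 3.01, 3.01, 3.14, 3.14, 3.14].

### API

Orientations are given as a rotation vector (axis times angle).
In Python, from bench import * gives the robot as it stands.
- The arm moves only by the tool step_arm, never from a script. Its argument "commands" is a list that holds one entry, the list of rows, each a list of 7 numbers: the shift along the world's x, y, z in mm, then the turn, a rotation vector about the world's x, y, z in degrees, then the opening, from 0 (shut) to 1 (fully open). In form: [[[tx, ty, tz, ax, ay, az, claw], ...]]. A call has 1 to 8 rows; each row is the pose to reach, as a shift and turn from the pose commanded when the call began; what a row does not reach only later rows make up. A row lasts 1/12 s, in which the tool goes at most 41.7 mm and 7.16 degrees, less where a joint would pass 70% of its speed; a pose out of reach is approached as far as the arm can. A call with a gripper value outside its range is refused whole. The fingers move at their own pace and stop on an object; the grip force is fixed at half the most. Time passes only in rows, so rows that repeat a pose let the fingers close. It gives the time, the measured TCP pose, the force, the opening and the grip force at its end, in the units of the state.
- observe(): the state, without advancing time (a new reading comes with each control period).
- grab_frame(name): name is "scene" or "top" or "wrist"; returns a dict with "color" (480x640x3 uint8, red, green, blue), "range_z" (480x640 float32, m along the optical axis (not along the pixel's ray), 0 where there is no reading), "intrinsics" (3x3 intrinsics, pixels), "rvec" (rotation vector, rad) and "tvec" (3), from world to camera coordinates, as OpenCV has them. Camera axes: x right, y down, z forward; pixel columns grow to the right and rows downward; lengths in m; the calibration is good to about 2 mm. The wrist camera is an equidistant fisheye: a pixel r from the principal point sees the ray r / f radians off the axis. A picture is of the moment at which its call begins.
- close_job(): hands the job in; it is judged then, once.
Trained networks look in a picture, given as the dict that the camera call returned (one of the last four; its "shot" number tells which), for a name from the list of things; names that differ only in an ending like _2 or _b are one class to them, and where a whole thing is asked for, a point or a joint stands for the part that bears it (a point fixed in the world has none). Each returns a list of dicts, best first, with "score" (0 to 1); they miss things now and then, are a little off and sometimes report something else, mostly with a low value. They report only what shows in the picture. A call takes as long as a camera call. They do not tell look-alikes from the thing itself.
- silhouettes(thing, picture): "pixels" (480x640 bool, what is visible of it) and "bbox" ([left, top, right, bottom] in pixels, round what is visible of it).
The state is a dict: "t": time; "joint_pos": joint angles; "joint_velocities": joint speeds; "effort": joint torques, N m; "tool_pos": TCP position; "ee_rot": TCP orientation; "wrist_force": force on the tool from outside, world axes, zero at the start; "wrist_torque": the same for the moment, N m; "grip_width": opening from 0.0 (shut) to 1.0 (fully open); "gripper_force": force on a finger pad.
Only numpy, scipy, OpenCV 4.12 (cv2) and the standard library are available. Lean on these libraries where they do the work, as an engineer would, in place of code of your own. Each camera call takes 0.05 s, during which the arm holds its last target. There are 200 camera calls.

### The job

Check that the seam of the two-part mould plate is clear. First press down the red pad of the hold-down clamp as far as it goes, so that its nose tips up off the seam; then take the orange right-angle pick from its wooden rest and guide its tip slowly (about 3 cm a second) and lightly through the whole seam, from the end by the red dot round both corners to the end by the green dot, without lifting it out on the way. Lay the pick back in the two saddles of its rest, leave the clamp open, and disturb none of the things standing around.

Things in the scene. Friction and masses are not known exactly. Their poses are not given: they have to be found in the camera images.
- plate: Fixed mould plate, white near half, blue far half. Origin at its underside; x (away from robot at yaw 0) -65..+50, y -100..+100, z 0..20 mm. The seam is a groove 12 mm wide, 8 mm deep (dark floor at z = 12), centre line (20,80)-(20,0)-(-20,0)-(-20,-80) mm, walls at y = +-92. Red dot beside the start, green dot beside the finish.
- seam_start (a point): Start of the seam, by the red dot, (20, 80) mm in the plate's frame. The point lies on the seam's centre line, 16 mm above the plate's underside (4 mm below its top), where the tip's centre should pass.
- seam_mid1 (a point): Halfway along the first leg, (20, 40) mm. The point lies on the seam's centre line, 16 mm above the plate's underside (4 mm below its top), where the tip's centre should pass.
- seam_corner1 (a point): First corner, (20, 0) mm. The point lies on the seam's centre line, 16 mm above the plate's underside (4 mm below its top), where the tip's centre should pass.
- seam_corner2 (a point): Second corner, (-20, 0) mm. The point lies on the seam's centre line, 16 mm above the plate's underside (4 mm below its top), where the tip's centre should pass.
- seam_mid2 (a point): Halfway along the last leg, (-20, -40) mm; the lowered clamp nose covers the seam here. The point lies on the seam's centre line, 16 mm above the plate's underside (4 mm below its top), where the tip's centre should pass.
- seam_finish (a point): End of the seam, by the green dot, (-20, -80) mm. The point lies on the seam's centre line, 16 mm above the plate's underside (4 mm below its top), where the tip's centre should pass.
- clamp (a joint): Rocking hold-down on the plate, rad: about 0 nose down across the seam, 1.05 fully tipped up (then 90 mm high, nose 10 mm clear on the seam's far side). Pin along plate y at (35,-45,34) mm in the plate's frame. Nose arm 58 mm to -x; tail arm 58 mm to +x, rising 35 degrees at 0. Pressing the tail down (3 to 5 N) lifts the nose; stiff, stays where left.
- clamp_pad (a point): Centre of the top face of the clamp's round red tail pad, 28 mm wide, beyond the plate's far edge. In the plate's frame it goes from (78,-45,74) mm at angle 0 through (93,-45,42) at 0.61 to (91,-45,17) at 1.05. Push straight down at about x = 85, y = -45.
- pick: Loose right-angle pick, about 90 g, lying in the rest. Orange square handle 14 x 14 mm, along x from -55 to +55 mm; origin at the handle's centre; z up. An 8 mm steel shaft goes on from the +x end to x = 105 mm and bends straight down to a thin (5 mm) round tip.
- pick_tip (a point): Centre of the pick's ball tip (radius 2.5 mm), at (105, 0, -65) mm in the pick's frame.
- rest: Fixed wooden rest: base 120 x 60 x 8 mm, long side along x, origin at its underside; two saddles 8 mm thick at x = -42 and +42 mm. Saddle floors 70 mm above the table, cheeks 24 mm apart rising 11 mm more. The pick's handle lies about centred, its centre 77 mm above the table, free between the saddles to be gripped from above.
- tray: Bystander: pink six-cup silicone mould, 130 (x) by 200 (y) by 30 mm; origin at its underside.
- jar_ochre: Bystander: glass pigment jar with yellow-ochre powder and wooden lid, 49 mm across, 70 mm tall; origin at its underside.
- jar_pink: Bystander: glass pigment jar with pink powder and wooden lid, 49 mm across, 70 mm tall; origin at its underside.
- dropper: Bystander: amber dropper bottle, 32 mm across, 97 mm tall; origin at its underside.
Things that resemble listed ones, but are neither listed nor needed, are in the scene too. Several things have the shape of the pick; the one meant has the colours described above.

How it is judged:
By the outcome, as a careful person would: the job done as asked, in the order asked, and still so for the second after the job is handed in, with the robot touching nothing.
It also fails if it takes over 72 s, if anything falls off the work surface, if the arm or the gripper's body presses on something with over 40 N, if the wrist force passes 120 N, or if a joint passes its speed limit or range.

## Working session

There is one attempt and no reset: what is moved stays moved. The work goes in short steps, Python scripts to look and compute and a tool call to move; the robot and the scene stay as the last step left them, time stands still between calls to the robot, and variables do not carry over. Pictures are saved under pics/ and viewed, at most 10 in all, crops included, and the job is handed in when it is done.

Besides the shell and the picture viewer there is one more tool, called after ">>>" as name(argument=value, ...), one argument or row to a line, values as JSON. step_arm: Moves the arm, as the interface text tells. Its arguments: {"type":"object","properties":{"commands":{"type":"array"}},"required":["commands"]}

```bash
mkdir -p pics; ls
cat > h.py <<'E'
from bench import *
import numpy as np, cv2
def cloud(f):
    K=f["intrinsics"];z=f["range_z"];v,u=np.mgrid[:480,:640]
    p=np.stack([(u-K[0,2])/K[0,0]*z,(v-K[1,2])/K[1,1]*z,z],-1)
    R=cv2.Rodrigues(np.array(f["rvec"],float))[0]
    return (p-np.array(f["tvec"]))@R
def save(n,im): cv2.imwrite("pics/"+n+".png",im[...,::-1])
E
python3 - <<'E'
from h import *
s=observe(); print(s)
for n in("scene","top"):
    f=grab_frame(n); save(n,f["color"]); np.savez(n,**{k:f[k] for k in("color","range_z","intrinsics","rvec","tvec")})
    P=cloud(f)
    for t in("plate","clamp","clamp_pad","pick","rest","tray","jar_ochre","jar_pink","dropper"):
        for d in silhouettes(t,f)[:4]:
            m=d["pixels"]&(f["range_z"]>0)
            print(n,t,round(d["score"],2),np.array(d["bbox"]).astype(int),m.sum(),np.median(P[m],0).round(3) if m.any() else 0, (np.percentile(P[m],98,axis=0)).round(3) if m.any() else 0)
E
```

```text
pics
{'t': 0.0, 'joint_pos': array([ 1.14177015,  0.4119301 , -0.01273442,  1.5970885 ,  0.0055749 ,
        1.13429598, -0.08222287]), 'joint_velocities': array([-1.77072085e-03, -8.52252132e-04,  2.64351865e-04, -8.16251385e-04,
        1.39433456e-03,  6.24584071e-04,  4.09799723e-05]), 'effort': array([ 1.25845589e-03, -6.00622058e+01,  6.83005080e-01, -2.99406338e+01,
        1.38793630e-02,  1.07495603e-02, -9.91406978e-06]), 'tool_pos': array([ 0.22043178, -0.58423284,  0.20421597]), 'ee_rot': array([-3.08898543e+00, -5.63438588e-01,  6.11047903e-04]), 'wrist_force': array([-0.82302571,  0.19814214, -0.602257  ]), 'wrist_torque': array([ 0.02135287,  0.04181581, -0.06599387]), 'gripper_force': 0.0, 'grip_width': 0.9977485397873805}
scene plate 0.55 [264 231 333 284] 1484 [0.558 0.031 0.019] [0.653 0.128 0.063]
scene clamp 0.74 [278 229 310 255] 94 [0.641 0.001 0.056] [0.669 0.02  0.078]
scene clamp_pad 0.59 [285 236 311 254] 133 [ 0.638 -0.001  0.05 ] [0.669 0.018 0.077]
scene pick 0.49 [374 210 407 225] 154 [ 0.537 -0.341  0.081] [ 0.75  -0.332  0.086]
scene rest 0.69 [378 21
[... 1141 characters left out ...]
97 291] 4119 [0.515 0.352 0.006] [0.579 0.447 0.034]
top rest 0.97 [412 231 437 278] 820 [ 0.522 -0.333  0.009] [ 0.583 -0.314  0.081]
top rest 0.3 [237 191 327 274] 3648 [0.567 0.022 0.02 ] [0.658 0.122 0.068]
top tray 0.8 [114 238 197 292] 4269 [0.516 0.351 0.006] [0.581 0.447 0.033]
top tray 0.58 [411 233 438 277] 702 [ 0.517 -0.33   0.009] [ 0.579 -0.313  0.08 ]
top jar_ochre 0.8 [317 189 337 214] 371 [ 0.659 -0.093  0.068] [ 0.687 -0.072  0.075]
top jar_pink 0.5 [411 230 437 279] 828 [ 0.52  -0.332  0.009] [ 0.582 -0.313  0.08 ]
top dropper 0.47 [282 191 305 242] 308 [ 0.623 -0.003  0.044] [0.672 0.018 0.08 ]
top dropper 0.44 [221 209 237 225] 186 [0.621 0.16  0.053] [0.638 0.188 0.098]
```

Run:
```python
from h import *
t=np.load("top.npz")["color"];s=np.load("scene.npz")["color"]
a=cv2.resize(t[170:310,100:540],(800,255),interpolation=cv2.INTER_CUBIC)
b=cv2.resize(s[190:340,160:440],(640,343),interpolation=cv2.INTER_CUBIC)
im=np.zeros((598,800,3),np.uint8);im[:255]=a;im[255:,:640]=b
save("both",im)
```

```text
(no output)
```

View pics/both.png

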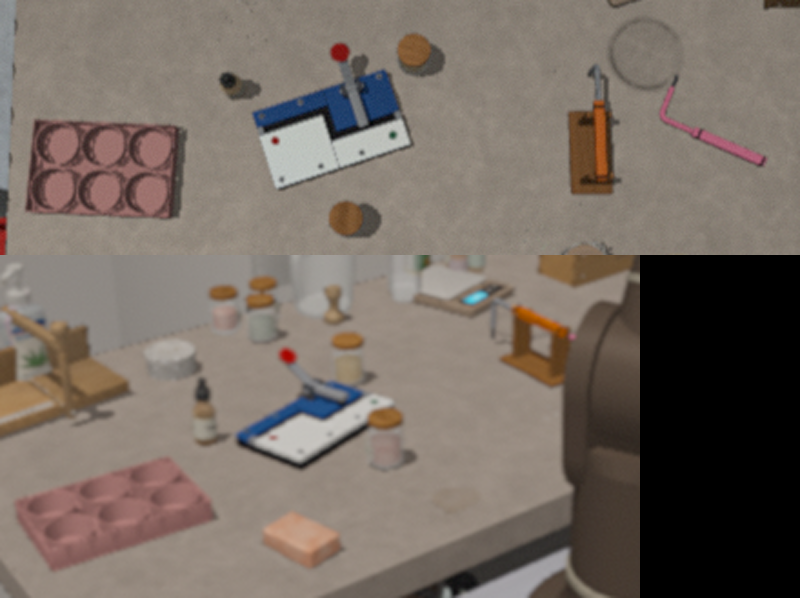

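The orange pick lies in the rest at top px ~(430,247). The look-alike is the pink pick lying flat at top px ~(490,244). The plate is at ~(282,233), with its red pad at (287,199), the red dot left of it and the green dot right. I choose the orange one. Next I fit the poses.

Run:
```python
from h import *
import h
for n in("top","scene"):
    f=dict(np.load(n+".npz")); P=cloud(f); hsv=cv2.cvtColor(f["color"],cv2.COLOR_RGB2HSV).astype(int); H,S,V=hsv[...,0],hsv[...,1],hsv[...,2]
    X,Y,Z=P[...,0],P[...,1],P[...,2]; ok=f["range_z"]>0
    def box(m,lab):
        if m.sum()<8: print(n,lab,m.sum());return
        q=P[m]; r=cv2.minAreaRect((q[:,:2]*1000).astype(np.float32)); print(n,lab,m.sum(),"c",np.round(r[0],1),"sz",np.round(r[1],1),"ang",round(r[2],2),"med",np.median(q,0).round(4),"z95",np.percentile(q[:,2],95).round(4))
    reg=ok&(X>.4)&(X<.72)&(Y>-.13)&(Y<.14)
    blue=(H>100)&(H<125)&(S>130); white=(S<50)&(V>150)
    m=reg&(blue|white)&(Z>.012)&(Z<.027)
    m=cv2.morphologyEx(m.astype(np.uint8),cv2.MORPH_OPEN,np.ones((3,3)))
    c,l,st,ce=cv2.connectedComponentsWithStats(m); 
    big=np.isin(l,[i for i in range(1,c) if st[i,4]>100]); box(big,"plate")
    red=((H<6)|(H>174))&(S>150)
    box(reg&red&(Z>.06),"pad")
    box(reg&red&(Z<.03),"reddot")
    box(reg&(H>45)&(H<85)&(S>90)&(Z<.03),"greendot")
    rr=ok&(Y<-.27)&(Y>-.42)&(X>.35)&(X<.7)
    box(rr&(H<14)&(S>190)&(V>150)&(Z>.07),"handle")
    box(rr&(H<20)&(S>80)&(Z<.014)&(Z>.004),"restbase")
    box(rr&(Z>.06),"upper")
    for nm,cx,cy in(("ochre",.66,-.093),("pink",.43,.01),("drop",.62,.16)):
        box(ok&(abs(X-cx)<.05)&(abs(Y-cy)<.05)&(Z>.06)&(Z<.12)&~(nm=="ochre")|(ok&(abs(X-cx)<.04)&(abs(Y-cy)<.04)&(Z>.06)),nm)
```

```text
top plate 2397 c [566.   26.6] sz [113.3 199.5] ang 17.3 med [0.5551 0.0352 0.0201] z95 0.0249
top pad 69 c [663.    9.2] sz [19.8 21.1] ang 41.92 med [0.6637 0.0086 0.0748] z95 0.0817
top reddot 4
top greendot 5
top handle 153 c [ 535.5 -342.9] sz [12.8 96.8] ang 88.94 med [ 0.5309 -0.3419  0.0842] z95 0.089
top restbase 569 c [ 534.3 -342.1] sz [ 59.4 134.3] ang 89.21 med [ 0.5245 -0.3328  0.0087] z95 0.0127
top upper 841 c [ 492.4 -334.3] sz [ 61.6 294.6] ang 81.45 med [ 0.4781 -0.3359  0.0797] z95 0.0872<stdin>:24: DeprecationWarning: Bitwise inversion '~' on bool is deprecated and will be removed in Python 3.16. This returns the bitwise inversion of the underlying int object and is usually not what you expect from negating a bool. Use the 'not' operator for boolean negation or ~int(x) if you really want the bitwise inversion of the underlying int.
Traceback (most recent call last):
cv2.error: OpenCV(4.12.0) /io/opencv/modules/imgproc/src/convhull.cpp:143: error: (-215:Assertion failed) total >= 0 && (depth == CV_32F || depth == CV_32S) in function 'convexHull'
```

Plate origin is about (573.2, 28.8) mm, yaw 17.3°. The predicted pad is at (661, 9), and I measured (663, 9). Next: the jars, hold_point_z, and the move above the pad.

Run:
```python
from h import *
import bench
print([k for k in dir(bench) if not k.startswith('__')], getattr(bench,'hold_point_z',None))
for n in("top","scene"):
    f=dict(np.load(n+".npz")); P=cloud(f); X,Y,Z=P[...,0],P[...,1],P[...,2]; ok=f["range_z"]>0
    for nm,cx,cy,zl in(("ochre",.66,-.093,.062),("pink",.435,.01,.062),("drop",.62,.16,.03)):
        m=ok&(np.hypot(X-cx,Y-cy)<.045)&(Z>zl)&(Z<.12)
        if m.sum()>5:
            q=P[m]; print(n,nm,m.sum(),((q.min(0)+q.max(0))/2).round(3),(np.ptp(q,axis=0)).round(3))
```

```text
['Unreachable', 'close_job', 'grab_frame', 'hold_point_z', 'observe', 'silhouettes'] 0.0187
top ochre 262 [ 0.665 -0.094  0.071] [0.045 0.043 0.018]
top pink 286 [0.434 0.003 0.071] [0.044 0.045 0.016]
top drop 144 [0.626 0.163 0.066] [0.031 0.029 0.07 ]
scene ochre 85 [ 0.661 -0.093  0.069] [0.051 0.05  0.011]
scene pink 119 [0.433 0.003 0.068] [0.05  0.047 0.011]
scene drop 157 [0.621 0.162 0.064] [0.033 0.032 0.067]
```

>>> step_arm(
  commands=[
    [[37, 50, 0, 0, 0, -3.4, 0], [74, 99, 0, 0, 0, -3.4, 0], [111, 148, 0, 0, 0, -3.4, 0], [148, 197, 0, 0, 0, -3.4, 0], [185, 247, 0, 0, 0, -3.4, 0], [222, 296, 0, 0, 0, -3.4, 0], [259, 345, 0, 0, 0, -3.4, 0], [296, 394, 0, 0, 0, -3.4, 0]],
  ],
)

```text
t: 1.67
tool_pos: [0.4216, -0.3165, 0.2055]
ee_rot: [3.105, 0.471, 0.001]
wrist_force: [0.9, -0.4, -0.2]
grip_width: -0.0
gripper_force: 0.0
```

>>> step_arm(
  commands=[
    [[30, 40, 0, 0, 0, 0, 0], [60, 80, 0, 0, 0, 0, 0], [90, 120, 0, 0, 0, 0, 0], [120, 160, 0, 0, 0, 0, 0], [150, 200, 0, 0, 0, 0, 0], [180, 240, 0, 0, 0, 0, 0], [213, 284, 0, 0, 0, 0, 0], [246, 327, 0, 0, 0, 0, 0]],
  ],
)

```text
t: 2.33
tool_pos: [0.6218, -0.0499, 0.2053]
ee_rot: [3.106, 0.471, 0.001]
wrist_force: [0.2, -0.5, 0.5]
grip_width: 0.001
gripper_force: 0.0
```

>>> step_arm(
  commands=[
    [[20, 26, -20, 0, 0, 0, 0], [40, 52, -40, 0, 0, 0, 0], [46, 61, -60, 0, 0, 0, 0], [46, 61, -85, 0, 0, 0, 0], [46, 61, -85, 0, 0, 0, 0]],
  ],
)

```text
t: 2.75
tool_pos: [0.664, 0.0106, 0.1146]
ee_rot: [-3.104, -0.475, 0.013]
wrist_force: [-0.4, -0.4, -1.9]
grip_width: -0.001
gripper_force: 0.0
```

Run:
```python
from h import *
s=observe();print(s["t"],s["tool_pos"],s["wrist_force"])
f=grab_frame("wrist"); w=f["color"]; save("w1",w); 
for n in ("top",):
    g=grab_frame(n); save("t1",cv2.resize(g["color"][170:290,220:350],(650,600),interpolation=cv2.INTER_CUBIC))
im=np.hstack([cv2.resize(w,(400,300)),cv2.resize(g["color"][170:290,220:350],(325,300))]); save("c1",im)
```

```text
2.75 [0.6639819  0.01058917 0.11459249] [-0.38764917 -0.43510231 -1.92042447]
```

View pics/c1.png

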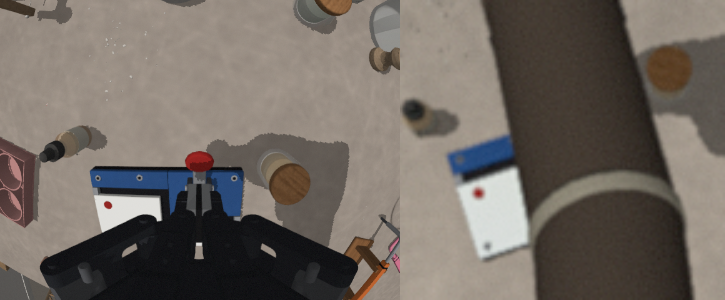

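The wrist view shows the red pad at (200,160), directly under and ahead of the shut fingertips. Pressing down.

>>> step_arm(
  commands=[
    [[3, 0, -15, 0, 0, 0, 0], [3, 0, -25, 0, 0, 0, 0], [3, 0, -33, 0, 0, 0, 0], [3, 0, -41, 0, 0, 0, 0], [3, 0, -49, 0, 0, 0, 0], [3, 0, -57, 0, 0, 0, 0], [3, 0, -65, 0, 0, 0, 0], [3, 0, -72, 0, 0, 0, 0]],
  ],
)

```text
t: 3.52
tool_pos: [0.6711, 0.0098, 0.0481]
ee_rot: [-3.106, -0.472, -0.004]
wrist_force: [-0.0, 0.2, 2.8]
grip_width: 0.003
gripper_force: 1.1
```

>>> step_arm(
  commands=[
    [[0, 0, -4, 0, 0, 0, 0], [0, 0, -8, 0, 0, 0, 0], [0, 0, -12, 0, 0, 0, 0], [0, 0, -16, 0, 0, 0, 0], [0, 0, -18, 0, 0, 0, 0]],
  ],
)

```text
t: 3.93
tool_pos: [0.6698, 0.0094, 0.0297]
ee_rot: [3.106, 0.472, -0.0]
wrist_force: [0.9, -0.3, 2.9]
grip_width: 0.001
gripper_force: 1.1
```

>>> step_arm(
  commands=[
    [[0, 0, -3, 0, 0, 0, 0], [0, 0, -6, 0, 0, 0, 0], [0, 0, -8, 0, 0, 0, 0], [0, 0, -10, 0, 0, 0, 0], [0, 0, -10, 0, 0, 0, 0]],
  ],
)

```text
t: 4.35
tool_pos: [0.6696, 0.0093, 0.0196]
ee_rot: [-3.106, -0.472, 0.001]
wrist_force: [0.2, 0.1, 0.1]
grip_width: 0.002
gripper_force: 0.3
```

>>> step_arm(
  commands=[
    [[0, 0, -2, 0, 0, 0, 0], [0, 0, -4, 0, 0, 0, 0], [0, 0, -4, 0, 0, 0, 0]],
  ],
)

```text
t: 4.6
tool_pos: [0.6698, 0.0094, 0.0158]
ee_rot: [-3.106, -0.472, 0.0]
wrist_force: [0.8, 0.4, 0.8]
grip_width: -0.007
gripper_force: 0.3
```

Run:
```python
from h import *
s=observe();print(s["tool_pos"],s["wrist_force"])
g=grab_frame("scene"); P=cloud(g); X,Y,Z=P[...,0],P[...,1],P[...,2]
w=grab_frame("wrist")["color"]
save("c2",np.hstack([cv2.resize(w[200:,120:520],(400,280)),cv2.resize(g["color"][205:295,240:350],(342,280),interpolation=cv2.INTER_CUBIC)]))
```

```text
[0.6698197  0.00944916 0.01579281] [0.75569982 0.3937038  0.76666707]
```

View pics/c2.png

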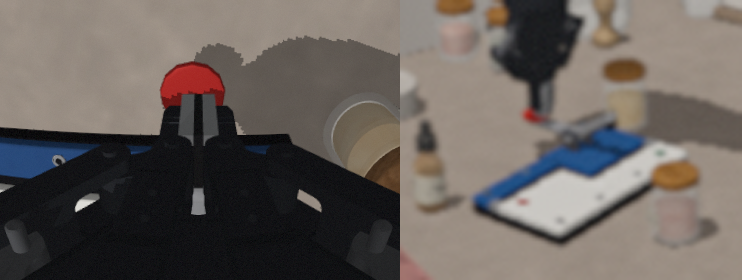

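The scene crop shows the pad (red at 533,115) next to the fingers, but I can't judge the clamp angle from it. I'll measure it from depth.

```bash
cat >> h.py <<'E'
yaw=np.radians(17.3);O=np.array([.5732,.0288])
def plate(P):
    d=P[...,:2]-O;c,s=np.cos(yaw),np.sin(yaw)
    return np.stack([d[...,0]*c+d[...,1]*s,-d[...,0]*s+d[...,1]*c,P[...,2]],-1)*1000
E
python3 - <<'E'
from h import *
g=grab_frame("scene"); P=plate(cloud(g)); x,y,z=P[...,0],P[...,1],P[...,2]
hsv=cv2.cvtColor(g["color"],cv2.COLOR_RGB2HSV).astype(int)
red=((hsv[...,0]<6)|(hsv[...,0]>174))&(hsv[...,1]>150)
m=red&(x>55)&(x<130)&(abs(y+45)<30)
print("pad",P[m].round(0))
for lo in range(-30,60,10):
    m=(x>lo)&(x<lo+10)&(abs(y+45)<12)&(z<130)
    if m.any(): print(lo,m.sum(),z[m].max().round(0),np.median(z[m]).round(0))
E
```

```text
pad [[101. -47.  42.]
 [ 90. -40.  48.]
 [ 97. -38.  43.]
 [ 95. -41.  43.]
 [ 94. -45.  41.]
 [ 93. -33.  42.]
 [ 93. -38.  40.]
 [ 87. -37.  43.]
 [ 93. -48.  37.]
 [ 92. -37.  37.]
 [ 89. -39.  38.]
 [ 84. -38.  40.]]
-30 10 61.0 -450.0
-20 38 71.0 22.0
-10 17 68.0 21.0
0 21 61.0 21.0
10 20 52.0 22.0
20 29 44.0 27.0
30 21 43.0 34.0
40 8 41.0 35.0
50 9 39.0 36.0
```

Run:
```python
from h import *
g=grab_frame("scene"); P=plate(cloud(g)); x,y,z=P[...,0],P[...,1],P[...,2]
C=g["color"].astype(int)
m=(x>55)&(x<130)&(abs(y+45)<45)&(z>3)&(z<110)
for lo in range(0,110,10):
    k=m&(z>=lo)&(z<lo+10)
    if k.any():
        v,u=np.nonzero(k); print(lo,k.sum(),"x",x[k].min().round(),x[k].max().round(),"y",y[k].min().round(),y[k].max().round(),"uv",u.min(),u.max(),v.min(),v.max(),C[k].mean(0).round())
w=grab_frame("wrist")["color"]
a=cv2.resize(g["color"][205:255,265:330],(520,400),interpolation=cv2.INTER_NEAREST)
b=cv2.resize(w[260:380,240:320],(266,400),interpolation=cv2.INTER_CUBIC)
save("c3",np.hstack([a,b]))
```

```text
0 12 x 72.0 129.0 y -71.0 -2.0 uv 272 291 246 256 [143. 132. 125.]
20 1 x 57.0 57.0 y -46.0 -46.0 uv 291 291 247 247 [109. 107. 106.]
30 35 x 57.0 97.0 y -56.0 -34.0 uv 280 292 241 246 [123.  99.  97.]
40 24 x 70.0 102.0 y -58.0 -33.0 uv 280 289 239 243 [116.  73.  71.]
50 20 x 68.0 91.0 y -63.0 -35.0 uv 282 290 237 240 [76. 72. 71.]
60 25 x 69.0 94.0 y -61.0 -33.0 uv 281 289 234 237 [74. 71. 71.]
70 25 x 65.0 92.0 y -65.0 -33.0 uv 281 290 230 234 [74. 71. 70.]
80 22 x 67.0 91.0 y -78.0 -21.0 uv 277 293 226 232 [62. 59. 58.]
90 54 x 65.0 95.0 y -88.0 -11.0 uv 275 295 222 231 [46. 44. 44.]
100 58 x 65.0 95.0 y -89.0 -6.0 uv 273 296 219 229 [37. 37. 38.]
```

View pics/c3.png

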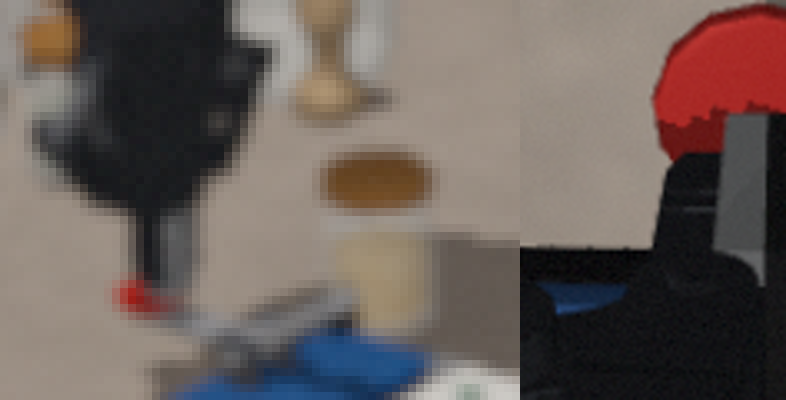

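```bash
cat >> h.py <<'E'
def wcloud(f):
    K=f["intrinsics"];z=f["range_z"];v,u=np.mgrid[:480,:640]
    a=(u-K[0,2])/K[0,0];b=(v-K[1,2])/K[1,1];r=np.hypot(a,b)+1e-9;t=np.tan(np.minimum(r,1.5))
    p=np.stack([a/r*t*z,b/r*t*z,z],-1)
    R=cv2.Rodrigues(np.array(f["rvec"],float))[0]
    return (p-np.array(f["tvec"]))@R
E
python3 - <<'E'
from h import *
s=observe();print(s["t"],s["tool_pos"],s["joint_pos"],s["effort"],s["wrist_force"])
f=grab_frame("wrist");P=plate(wcloud(f));C=f["color"].astype(int)
hsv=cv2.cvtColor(f["color"],cv2.COLOR_RGB2HSV).astype(int);ok=(f["range_z"]>0)
red=((hsv[...,0]<6)|(hsv[...,0]>174))&(hsv[...,1]>150)&ok
v,u=np.mgrid[:480,:640]
k=red&(u>240)&(u<360)&(v>230)&(v<330);q=P[k];print("pad",k.sum(),np.median(q,0),q.min(0),q.max(0))
k=ok&(hsv[...,0]>100)&(hsv[...,0]<125)&(hsv[...,1]>130);q=P[k];print("blue",k.sum(),np.median(q,0),np.percentile(q,[2,98],axis=0))
for uv in((240,100),(400,100),(150,200)): print(P[uv[1],uv[0]])
for vv in range(280,440,12): print(vv,[ (P[vv,uu].round(0).tolist(), round(float(f["range_z"][vv,uu]),3)) for uu in(300,325,)])
E
```

```text
4.85 [0.66936499 0.00925461 0.01579608] [ 0.08498491  0.69556908 -0.25470526  1.62232511  0.21622932  0.85250811
 -1.52540937] [ 4.74309269e-02 -7.18810844e+01 -3.94888222e+00 -2.42014056e+01
  3.06954479e-02  3.66152823e-02  3.62474993e-04] [0.25049928 0.05691328 0.01397537]
pad 1950 [ 98.62674089 -43.52646185  41.54460835] [ 81.67679828 -59.75726263  -1.17940934] [107.50368439 -30.83956541  51.30860622]
blue 4210 [45.91603434 55.89805366 19.77873012] [[ 27.77014478 -79.20337195  12.38112011]
 [ 95.86163492  97.53344604  89.58357039]]
[177.43860817  -8.3667517    0.22717327]
[177.60690752 -87.42454326  -0.36203675]
[ 1.28110885e+02  4.36545253e+01 -2.04968374e-02]
280 [([100.0, -39.0, 42.0], 0.153), ([100.0, -50.0, 41.0], 0.154)]
292 [([94.0, -39.0, 41.0], 0.155), ([95.0, -50.0, 42.0], 0.155)]
304 [([89.0, -39.0, 42.0], 0.156), ([96.0, -50.0, 55.0], 0.141)]
316 [([92.0, -40.0, 59.0], 0.139), ([96.0, -49.0, 66.0], 0.131)]
328 [([95.0, -41.0, 74.0], 0.124), ([95.0, -49.0, 74.0], 0.124)]
340 [([98.0, -41.0, 87.0], 0.111), ([94.0, -49.0, 80.0], 0.118)]
352 [([97.0, -42.0, 91.0], 0.107), ([96.0, -49.0, 89.0], 0.109)]
364 [([96.0, -42.0, 97.0], 0.101), ([90.0, -49.0, 88.0], 0.112)]
376 [([102.0, -42.0, 110.0], 0.087), ([86.0, -49.0, 89.0], 0.112)]
388 [([100.0, -43.0, 113.0], 0.085), ([82.0, -49.0, 89.0], 0.113)]
400 [([97.0, -42.0, 114.0], 0.085), ([77.0, -49.0, 90.0], 0.114)]
412 [([95.0, -43.0, 116.0], 0.083), ([30.0, -50.0, 44.0], 0.171)]
424 [([95.0, -43.0, 121.0], 0.079), ([95.0, -48.0, 121.0], 0.079)]
436 [([96.0, -43.0, 125.0], 0.074), ([96.0, -48.0, 125.0], 0.075)]
```

The pad is at z=42 (angle ≈0.61), and both the scene and wrist clouds show the fingertips ending on it, about 26 mm above the reported TCP. I'll push on in small steps and watch both the force and the pad.

>>> step_arm(
  commands=[
    [[0, 0, -3, 0, 0, 0, 0], [0, 0, -6, 0, 0, 0, 0], [0, 0, -8, 0, 0, 0, 0]],
  ],
)

```text
t: 5.15
tool_pos: [0.6701, 0.0094, 0.0079]
ee_rot: [3.106, 0.472, 0.001]
wrist_force: [0.3, -0.3, 2.8]
grip_width: -0.0
gripper_force: 1.4
```

```bash
cat > pad.py <<'E'
from h import *
s=observe();print(s["t"],s["tool_pos"],s["wrist_force"])
f=grab_frame("wrist");P=plate(wcloud(f))
hsv=cv2.cvtColor(f["color"],cv2.COLOR_RGB2HSV).astype(int);ok=(f["range_z"]>0)
red=((hsv[...,0]<6)|(hsv[...,0]>174))&(hsv[...,1]>150)&ok
q=P[red];q=q[(abs(q[:,0]-88)<35)&(abs(q[:,1]+45)<25)];print("pad",len(q),np.median(q,0),q.min(0),q.max(0))
E
python3 pad.py
```

```text
5.15 [0.67008825 0.00943685 0.00791602] [ 0.25444964 -0.33506927  2.7935931 ]
pad 1952 [ 98.27012608 -43.48941805  30.98034522] [ 87.26823486 -57.65779816  -0.99800083] [107.23219025 -30.91596615  42.58053857]
```

>>> step_arm(
  commands=[
    [[0, 0, -2, 0, 0, 0, 0], [0, 0, -4, 0, 0, 0, 0], [0, 0, -5, 0, 0, 0, 0]],
  ],
)

```text
t: 5.45
tool_pos: [0.6698, 0.0093, 0.0028]
ee_rot: [3.106, 0.472, -0.0]
wrist_force: [0.3, -0.2, 2.9]
grip_width: -0.003
gripper_force: 1.3
```

```bash
python3 pad.py
```

```text
5.45 [0.66976858 0.00933017 0.00278079] [ 0.34846767 -0.22537053  2.91869905]
pad 1920 [ 97.13850996 -43.42970483  23.98285806] [ 77.44156825 -57.71572376  -1.02696169] [106.05834851 -28.42383752  38.07942292]
```

>>> step_arm(
  commands=[
    [[0, 0, -1, 0, 0, 0, 0], [0, 0, -2, 0, 0, 0, 0], [0, 0, -3, 0, 0, 0, 0], [0, 0, -3, 0, 0, 0, 0]],
  ],
)

```text
t: 5.83
tool_pos: [0.6694, 0.0092, -0.0002]
ee_rot: [3.106, 0.472, -0.001]
wrist_force: [-0.0, 0.0, 1.5]
grip_width: -0.001
gripper_force: 1.0
```

```bash
python3 pad.py
```

```text
5.8333 [ 6.69449739e-01  9.24324955e-03 -2.47367246e-04] [-0.0055494   0.04061362  1.48165937]
pad 1871 [ 96.11460019 -43.39293529  19.81632523] [ 86.01763226 -57.83442672   0.43701058] [105.20695848 -30.84571766  34.99642567]
```

>>> step_arm(
  commands=[
    [[0, 0, -1, 0, 0, 0, 0], [0, 0, -2, 0, 0, 0, 0], [0, 0, -3, 0, 0, 0, 0], [0, 0, -3, 0, 0, 0, 0]],
  ],
)

```text
t: 6.22
tool_pos: [0.6696, 0.0093, -0.0032]
ee_rot: [3.106, 0.472, -0.001]
wrist_force: [-1.8, -0.8, 1.9]
grip_width: 0.003
gripper_force: 1.2
```

```bash
python3 pad.py
```

```text
6.2167 [ 0.66960577  0.00926566 -0.00318254] [-1.84810657 -0.75486952  1.93227129]
pad 1739 [ 95.43364519 -43.35848302  15.7234758 ] [ 85.57457149 -57.81267795  -0.22176268] [103.41371915 -29.92359687  32.11155204]
```

>>> step_arm(
  commands=[
    [[0, 0, -1, 0, 0, 0, 0], [0, 0, -2, 0, 0, 0, 0], [0, 0, -2, 0, 0, 0, 0]],
  ],
)

```text
t: 6.52
tool_pos: [0.6699, 0.0094, -0.0045]
ee_rot: [3.106, 0.472, -0.0]
wrist_force: [-3.0, -0.2, 7.8]
grip_width: 0.0
gripper_force: 3.6
```

>>> step_arm(
  commands=[
    [[0, 0, -1, 0, 0, 0, 0], [0, 0, -2, 0, 0, 0, 0], [0, 0, -2, 0, 0, 0, 0]],
  ],
)

```text
t: 6.77
tool_pos: [0.67, 0.0093, -0.005]
ee_rot: [3.106, 0.471, 0.001]
wrist_force: [-6.6, -1.6, 17.5]
grip_width: -0.002
gripper_force: 8.7
```

```bash
python3 pad.py
```

```text
6.7667 [ 0.67000705  0.00932646 -0.00502686] [-6.63690135 -1.63810496 17.52367721]
pad 1617 [ 95.446657   -43.01489334  14.20180895] [ 86.04373123 -57.84349558  -1.10166345] [102.79063373 -30.79399317  30.72850592]
```

>>> step_arm(
  commands=[
    [[0, 0, 15, 0, 0, 0, 0], [0, 0, 55, 0, 0, 0, 0], [0, 0, 96, 0, 0, 0, 0.6], [-10, -20, 132, 0, 0, -6, 0.6], [-23, -58, 145, 0, 0, -12, 0.6], [-36, -97, 145, 0, 0, -18, 0.6], [-49, -136, 145, 0, 0, -18, 0.6], [-62, -175, 145, 0, 0, -18, 0.6]],
  ],
)

```text
t: 7.48
tool_pos: [0.6078, -0.1671, 0.1394]
ee_rot: [3.141, -0.02, 0.004]
wrist_force: [0.8, 0.2, 0.2]
grip_width: 0.599
gripper_force: 0.0
```

>>> step_arm(
  commands=[
    [[-13, -39, 0, 0, 0, 0, 0.6], [-26, -78, 0, 0, 0, 0, 0.6], [-39, -117, 0, 0, 0, 0, 0.6], [-52, -156, 0, 0, 0, 0, 0.6], [-58, -177, 0, 0, 0, 0, 0.6], [-58, -177, 0, 0, 0, 0, 0.6]],
  ],
)

```text
t: 7.98
tool_pos: [0.5466, -0.3505, 0.1384]
ee_rot: [3.137, -0.034, -0.001]
wrist_force: [0.0, -0.5, 0.6]
grip_width: 0.601
gripper_force: 0.0
```

Run:
```python
from h import *
s=observe();print(s["t"],s["tool_pos"],s["ee_rot"],s["wrist_force"],s["grip_width"])
g=grab_frame("top");P=cloud(g);Q=plate(P);x,y,z=Q[...,0],Q[...,1],Q[...,2]
for lo in range(-30,110,10):
    m=(x>lo)&(x<lo+10)&(abs(y+45)<10)&(z<130)&(z>0)
    if m.any(): print(lo,m.sum(),z[m].max().round(0),end="; ")
print()
f=grab_frame("wrist");W=wcloud(f);hsv=cv2.cvtColor(f["color"],cv2.COLOR_RGB2HSV).astype(int);H,S,V=hsv[...,0],hsv[...,1],hsv[...,2]
o=(H<14)&(S>190)&(V>120)&(f["range_z"]>0)&(W[...,2]>.07)&(W[...,2]<.1)&(abs(W[...,1]+.342)<.06)
q=W[o];print(o.sum(),cv2.minAreaRect((q[:,:2]*1000).astype(np.float32)),np.median(q,0),q.min(0),q.max(0))
save("c4",np.hstack([f["color"][::1,::1][:, 40:600],cv2.resize(g["color"][170:310,200:270*2-200+0],(240,480)) if 0 else np.zeros((480,1,3),np.uint8)]))
```

```text
7.9833 [ 0.54662043 -0.35050988  0.13835823] [ 3.13739131e+00 -3.39967704e-02 -8.40669437e-04] [ 0.03953559 -0.47245678  0.59921763] 0.6011593953785571
-30 25 26.0; -20 33 30.0; -10 35 85.0; 0 48 91.0; 10 25 87.0; 20 26 70.0; 30 22 53.0; 40 24 43.0; 50 21 33.0; 60 21 30.0; 70 26 27.0; 80 25 24.0; 90 26 21.0; 100 15 13.0; 
587 ((532.1678466796875, -341.23992919921875), (12.81403923034668, 108.83697509765625), 89.06861877441406) [ 0.54052423 -0.34351324  0.08395075] [ 0.47772104 -0.34851492  0.08124777] [ 0.58659347 -0.33430574  0.08595116]
```

View pics/c4.png

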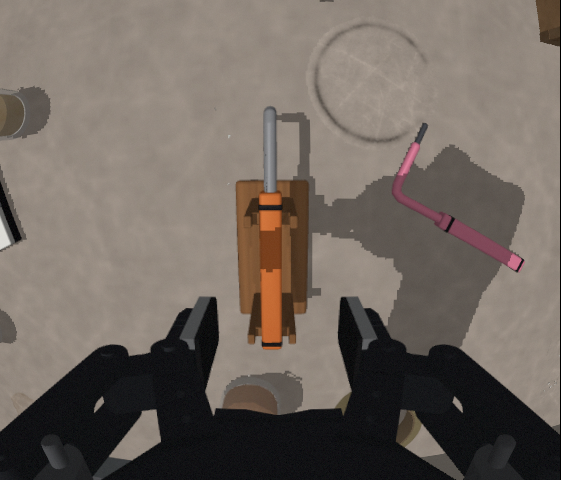

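The clamp is fully tipped: 91 mm high, nose up. The wrist view shows the orange pick in the rest between the fingers at (270,270) and the pink look-alike at right (455,210). Next I measure where the fingertips really are relative to the TCP.

Run:
```python
from h import *
s=observe();f=grab_frame("wrist");W=wcloud(f)*1000-s["tool_pos"]*1000
for u in(245,250,385,390):
    print(u,[(v,W[v,u].round(0).tolist()) for v in range(292,400,9)])
```

```text
245 [(292, [-63.0, 68.0, -138.0]), (301, [10.0, 29.0, 37.0]), (310, [10.0, 27.0, 46.0]), (319, [11.0, 25.0, 54.0]), (328, [8.0, 25.0, 56.0]), (337, [5.0, 26.0, 57.0]), (346, [2.0, 26.0, 58.0]), (355, [-1.0, 26.0, 60.0]), (364, [-4.0, 26.0, 61.0]), (373, [-8.0, 26.0, 61.0]), (382, [-10.0, 26.0, 65.0]), (391, [-178.0, 80.0, -138.0])]
250 [(292, [-63.0, 63.0, -138.0]), (301, [10.0, 26.0, 38.0]), (310, [9.0, 25.0, 45.0]), (319, [5.0, 26.0, 45.0]), (328, [3.0, 26.0, 47.0]), (337, [-1.0, 26.0, 48.0]), (346, [-3.0, 26.0, 50.0]), (355, [-6.0, 26.0, 52.0]), (364, [-11.0, 26.0, 52.0]), (373, [-153.0, 71.0, -138.0]), (382, [-166.0, 73.0, -139.0]), (391, [-178.0, 74.0, -139.0])]
385 [(292, [-65.0, -60.0, -139.0]), (301, [10.0, -26.0, 39.0]), (310, [7.0, -26.0, 42.0]), (319, [4.0, -26.0, 43.0]), (328, [0.0, -26.0, 44.0]), (337, [-2.0, -26.0, 47.0]), (346, [-5.0, -26.0, 48.0]), (355, [-8.0, -26.0, 49.0]), (364, [-10.0, -25.0, 53.0]), (373, [-156.0, -66.0, -139.0]), (382, [-168.0, -67.0, -139.0]), (391, [-179.0, -67.0, -138.0])]
390 [(292, [-65.0, -65.0, -139.0]), (301, [9.0, -29.0, 37.0]), (310, [9.0, -27.0, 46.0]), (319, [9.0, -26.0, 53.0]), (328, [6.0, -26.0, 54.0]), (337, [3.0, -26.0, 55.0]), (346, [1.0, -25.0, 58.0]), (355, [-3.0, -26.0, 57.0]), (364, [-5.0, -25.0, 60.0]), (373, [-8.0, -25.0, 63.0]), (382, [-12.0, -26.0, 63.0]), (391, [-181.0, -73.0, -139.0])]
```

The fingertips sit about 35 mm above the TCP at 0.6 open and about 26 mm when shut. So for a grasp at z=77 the TCP must go to about 0.033.

>>> step_arm(
  commands=[
    [[2, 9, 0, 0, 0, 0, 0.5], [2, 9, -30, 0, 0, 0, 0.5], [2, 9, -60, 0, 0, 0, 0.5], [2, 9, -80, 0, 0, 0, 0.5], [2, 9, -95, 0, 0, 0, 0.5], [2, 9, -105, 0, 0, 0, 0.5], [2, 9, -105, 0, 0, 0, 0.5]],
  ],
)

```text
t: 8.72
tool_pos: [0.5516, -0.3306, 0.0309]
ee_rot: [-3.139, 0.015, 0.004]
wrist_force: [0.3, 0.7, -0.3]
grip_width: 0.497
gripper_force: 0.0
```

Run:
```python
from h import *
s=observe();print(s["t"],s["tool_pos"],s["ee_rot"],s["wrist_force"])
f=grab_frame("wrist");W=wcloud(f)*1000
for u in(255,305,320,335,385):
    print(u,[(v,W[v,u].round(0).tolist()) for v in range(280,400,12)])
save("c5",f["color"])
```

```text
8.7167 [ 0.5515965  -0.33062023  0.03092996] [-3.13905978  0.01542681  0.00435802] [ 0.31618078  0.67314532 -0.31109669]
255 [(280, [543.0, -293.0, -1.0]), (292, [535.0, -293.0, -1.0]), (304, [561.0, -306.0, 71.0]), (316, [562.0, -308.0, 82.0]), (328, [562.0, -310.0, 90.0]), (340, [558.0, -310.0, 92.0]), (352, [554.0, -309.0, 94.0]), (364, [551.0, -310.0, 97.0]), (376, [545.0, -309.0, 96.0]), (388, [541.0, -309.0, 97.0])]
305 [(280, [572.0, -326.0, 74.0]), (292, [571.0, -326.0, 82.0]), (304, [566.0, -326.0, 80.0]), (316, [524.0, -323.0, 9.0]), (328, [516.0, -323.0, 9.0]), (340, [507.0, -322.0, 8.0]), (352, [498.0, -322.0, 7.0]), (364, [489.0, -322.0, 8.0]), (376, [480.0, -322.0, 8.0]), (388, [471.0, -321.0, 9.0])]
320 [(280, [571.0, -332.0, 70.0]), (292, [566.0, -332.0, 70.0]), (304, [531.0, -331.0, 8.0]), (316, [524.0, -331.0, 8.0]), (328, [516.0, -331.0, 8.0]), (340, [508.0, -331.0, 9.0]), (352, [498.0, -331.0, 8.0]), (364, [489.0, -331.0, 7.0]), (376, [488.0, -331.0, 19.0]), (388, [488.0, -331.0, 30.0])]
335 [(280, [576.0, -337.0, 84.0]), (292, [572.0, -337.0, 84.0]), (304, [567.0, -337.0, 83.0]), (316, [563.0, -337.0, 84.0]), (328, [558.0, -337.0, 84.0]), (340, [554.0, -337.0, 85.0]), (352, [548.0, -337.0, 84.0]), (364, [542.0, -337.0, 84.0]), (376, [537.0, -337.0, 84.0]), (388, [530.0, -337.0, 83.0])]
385 [(280, [572.0, -356.0, 73.0]), (292, [570.0, -355.0, 81.0]), (304, [566.0, -355.0, 81.0]), (316, [561.0, -355.0, 82.0]), (328, [562.0, -353.0, 91.0]), (340, [560.0, -353.0, 96.0]), (352, [555.0, -353.0, 96.0]), (364, [550.0, -353.0, 96.0]), (376, [546.0, -354.0, 97.0]), (388, [568.0, -347.0, 131.0])]
```

View pics/c5.png

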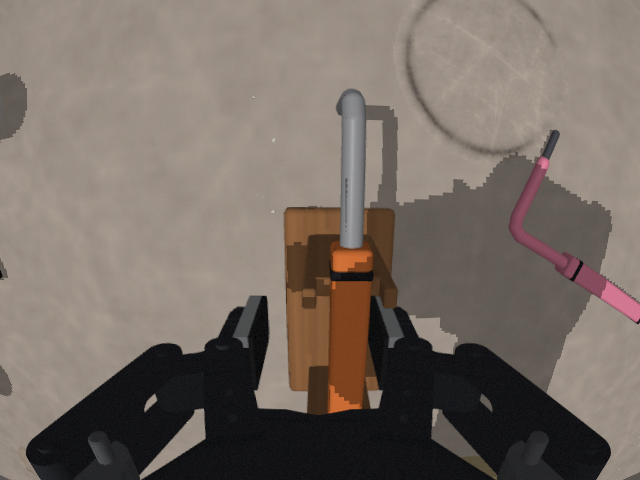

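The fingers straddle the handle, about 11 mm too far left. The handle is at (350,340) between fingers at (258,330) and (388,330), with the front saddle just ahead. Shifting, then closing.

>>> step_arm(
  commands=[
    [[-2, -6, 0, 0, 0, 0, 0.5], [-4, -11, 0, 0, 0, 0, 0.5], [-4, -11, 0, 0, 0, 0, 0.4], [-4, -11, 0, 0, 0, 0, 0.4]],
  ],
)

```text
t: 9.1
tool_pos: [0.5479, -0.3459, 0.0341]
ee_rot: [3.14, -0.022, 0.002]
wrist_force: [-0.5, 0.9, -0.3]
grip_width: 0.397
gripper_force: 0.0
```

Run:
```python
from h import *
s=observe();print(s["t"],s["tool_pos"],s["ee_rot"],s["wrist_force"])
f=grab_frame("wrist");W=wcloud(f)*1000
o=(abs(W[...,2]-84)<2)&(abs(W[...,0]-545)<12)&(abs(W[...,1]+341)<15);hs=cv2.cvtColor(f["color"],cv2.COLOR_RGB2HSV);o&=(hs[...,1]>150)
q=W[o];print(len(q),q[:,1].min(),q[:,1].max())
```

```text
9.1 [ 0.54788444 -0.34589696  0.03411417] [ 3.14032970e+00 -2.23309203e-02  1.87063336e-03] [-0.51886913  0.89521089 -0.29144134]
1959 -348.4785182833281 -328.7742838612715
```

>>> step_arm(
  commands=[
    [[0, 0, 0, 0, 0, 0, 0.35], [0, 0, 0, 0, 0, 0, 0.3], [0, 0, 0, 0, 0, 0, 0.3]],
  ],
)

```text
t: 9.4
tool_pos: [0.548, -0.3444, 0.0332]
ee_rot: [-3.141, 0.02, -0.0]
wrist_force: [0.4, 0.3, 0.2]
grip_width: 0.302
gripper_force: 0.0
```

>>> step_arm(
  commands=[
    [[0, 3, 0, 0, 0, 0, 0.25], [0, 3, 0, 0, 0, 0, 0.2], [0, 3, 0, 0, 0, 0, 0.1], [0, 3, 0, 0, 0, 0, 0], [0, 3, 0, 0, 0, 0, 0], [0, 3, 0, 0, 0, 0, 0]],
  ],
)

```text
t: 9.9
tool_pos: [0.5481, -0.3413, 0.0332]
ee_rot: [-3.141, 0.02, -0.0]
wrist_force: [-0.2, 0.7, 2.2]
grip_width: 0.151
gripper_force: 58.7
```

Gripped (58.7 N, width 13 mm). Lifting.

>>> step_arm(
  commands=[
    [[0, 0, 5, 0, 0, 0, 0], [0, 0, 12, 0, 0, 0, 0], [0, 0, 22, 0, 0, 0, 0], [0, 0, 40, 0, 0, 0, 0], [0, 0, 60, 0, 0, 0, 0], [0, 0, 85, 0, 0, 0, 0], [0, 0, 110, 0, 0, 0, 0], [0, 0, 125, 0, 0, 0, 0]],
  ],
)

```text
t: 10.57
tool_pos: [0.5488, -0.3424, 0.1622]
ee_rot: [3.139, -0.02, 0.005]
wrist_force: [0.9, 0.3, -0.6]
grip_width: 0.152
gripper_force: 58.4
```

>>> step_arm(
  commands=[
    [[0, 25, 0, 0, 0, 0, 0], [-2, 60, 0, 0, 0, 7, 0], [-5, 95, 0, 0, 0, 14, 0], [-8, 130, 0, 0, 0, 21, 0], [-11, 165, 0, 0, 0, 28, 0], [-14, 200, 0, 0, 0, 35, 0], [-17, 235, 0, 0, 0, 42, 0], [-20, 270, 0, 0, 0, 49, 0]],
  ],
)

```text
t: 11.23
tool_pos: [0.5277, -0.0704, 0.1593]
ee_rot: [2.862, 1.292, 0.001]
wrist_force: [1.1, 0.3, -0.5]
grip_width: 0.152
gripper_force: 58.5
```

>>> step_arm(
  commands=[
    [[-3, 35, 0, 0, 0, 5, 0], [-5, 65, 0, 0, 0, 8, 0], [-7, 90, 0, 0, 0, 8, 0], [-8, 105, 0, 0, 0, 8, 0], [-8, 108, 0, 0, 0, 8, 0], [-8, 108, 0, 0, 0, 8, 0], [-8, 108, 0, 0, 0, 8, 0]],
  ],
)

```text
t: 11.82
tool_pos: [0.5201, 0.0351, 0.1585]
ee_rot: [2.77, 1.48, 0.0]
wrist_force: [-0.1, -1.0, -1.2]
grip_width: 0.15
gripper_force: 58.5
```

Run:
```python
from h import *
s=observe();print(s["t"],s["tool_pos"],s["ee_rot"],s["wrist_force"],s["grip_width"])
f=grab_frame("wrist");W=wcloud(f)*1000;np.save("w.npy",W)
g=grab_frame("scene");P=cloud(g)*1000;np.save("s.npy",P)
save("c6",np.hstack([cv2.resize(f["color"],(480,360)),cv2.resize(g["color"][170:260,230:310],(320,360),interpolation=cv2.INTER_CUBIC)]))
```

```text
11.8167 [0.52014672 0.03507185 0.15853302] [2.77002972e+00 1.47959965e+00 9.91228040e-05] [-0.06720701 -1.03904198 -1.17013758] 0.14961785374419448
```

View pics/c6.png

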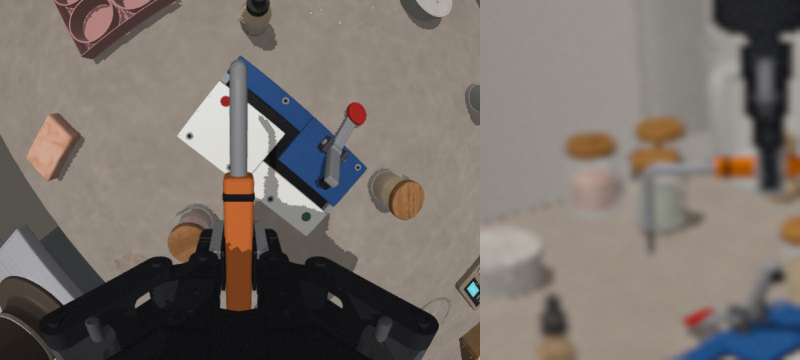

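The pick is held level. The tip shaft hangs at scene px ~(272,232), the plate is below, and the clamp is open. Next I compute the tip position.

Run:
```python
from h import *
s=observe();T=s["tool_pos"]*1000;r=s["ee_rot"];R=cv2.Rodrigues(np.array(r))[0];print("toolx yaw",np.degrees(np.arctan2(R[1,0],R[0,0])),"tool z",R[:,2])
for n in("w","s"):
    W=np.load(n+".npy");d=(W-T)@R   # tool coords
    d=d.reshape(-1,3)
    # handle/shaft points above: tool z about -45
    m=(d[:,0]>15)&(d[:,0]<110)&(abs(d[:,1])<25)&(d[:,2]>-70)&(d[:,2]<-25);q=d[m]
    for lo in range(15,105,10):
        k=q[(q[:,0]>=lo)&(q[:,0]<lo+10)]
        if len(k)>3: print(n,lo,len(k),"y",k[:,1].min().round(1),k[:,1].max().round(1),"z",np.percentile(k[:,2],[5,95]).round(1))
    m=(d[:,0]>70)&(d[:,0]<120)&(abs(d[:,1])<25)&(d[:,2]>-70)&(d[:,2]<45);q=d[m]
    print("front",q[:,0].max() if len(q) else None)
    for lo in range(-60,45,8):
        k=q[(q[:,2]>=lo)&(q[:,2]<lo+8)]
        if len(k): print(n,"down",lo,len(k),np.median(k,0).round(1),k[:,2].max().round(1))
```

```text
toolx yaw 56.14062230256029 tool z [ 1.70752917e-04 -8.37848210e-04 -9.99999634e-01]
w 15 1068 y -8.6 5.7 z [-52.  -49.7]
w 25 1149 y -8.8 5.8 z [-52.1 -50. ]
w 35 1125 y -8.6 5.4 z [-51.8 -44.1]
w 45 705 y -5.6 2.3 z [-48.8 -45.4]
w 55 718 y -5.5 2.2 z [-48.7 -45.4]
w 65 759 y -5.5 2.5 z [-48.8 -45. ]
w 75 719 y -5.8 2.1 z [-48.8 -44.7]
w 85 426 y -5.6 2.2 z [-46.7 -38.6]
front 93.52929074270828
w down -52 1346 [ 79.   -1.5 -47.1] -44.0
w down -44 189 [ 90.   -1.5 -43. ] -36.2
s 15 18 y -12.2 1.8 z [-51.8 -36.6]
s 25 22 y -8.4 6.6 z [-51.5 -38.5]
s 35 8 y -6.0 2.7 z [-46.8 -38.2]
s 45 10 y -10.1 2.5 z [-47.3 -40.1]
s 55 11 y -7.9 3.2 z [-46.3 -39.8]
s 65 9 y -10.3 0.8 z [-46.4 -40.5]
s 75 20 y -8.6 4.6 z [-47.3 -28.5]
s 85 7 y -7.4 6.1 z [-40.3 -25.4]
front 89.82865128055172
s down -52 8 [ 77.9  -1.5 -46.5] -44.1
s down -44 12 [ 82.5  -3.3 -40.6] -36.2
s down -36 7 [ 84.4  -0.4 -31.1] -28.6
s down -28 7 [ 85.   -2.1 -24. ] -21.3
s down -20 6 [ 84.3  -2.6 -17. ] -13.5
s down -12 9 [86.1 -2.  -9.7] -5.3
s down -4 7 [86.3 -1.7  0.2] 2.9
s down 4 4 [85.8  0.1  8.6] 10.3
s down 12 6 [86.2 -1.9 15.9] 19.3
s down 20 1 [85.3  0.4 23.6] 23.6
```

Run:
```python
from h import *
def edges(P,C,lab):
    Q=plate(P);x,y,z=Q[...,0],Q[...,1],Q[...,2]
    hs=cv2.cvtColor(C,cv2.COLOR_RGB2HSV).astype(int)
    col=((hs[...,0]>100)&(hs[...,0]<125)&(hs[...,1]>120))|((hs[...,1]<45)&(hs[...,2]>110))
    top=(abs(z-20)<3)&col&(x>-75)&(x<60)&(abs(y)<110)
    out=[]
    for y0 in(-90,-70,-20,30,60,90):
        k=top&(abs(y-y0)<4); out.append((y0,int(k.sum()),x[k].min().round(1) if k.any() else 0,x[k].max().round(1) if k.any() else 0))
    print(lab,"xlims",out);out=[]
    for x0 in(-50,-30,0,35,45):
        k=top&(abs(x-x0)<4); out.append((x0,int(k.sum()),y[k].min().round(1) if k.any() else 0,y[k].max().round(1) if k.any() else 0))
    print(lab,"ylims",out)
    for a,lo,hi,ya in((20,-5,45,(20,35,50,65,75)),(-20,-45,5,(-30,-50,-60,-70,-80))):
        for y0 in ya:
            k=top&(abs(y-y0)<4);l=x[k&(x<a)&(x>lo)];r=x[k&(x>a)&(x<hi)]
            if len(l) and len(r): print("seam",y0,l.max().round(1),r.min().round(1),end=" | ")
    print()
f=grab_frame("wrist");edges(wcloud(f),f["color"],"wrist")
g=dict(np.load("top.npz"));edges(cloud(g),g["color"],"top0")
```

```text
wrist xlims [(-90, 831, np.float64(-64.3), np.float64(50.1)), (-70, 573, np.float64(-64.2), np.float64(49.5)), (-20, 1056, np.float64(-64.8), np.float64(50.6)), (30, 730, np.float64(-64.7), np.float64(50.1)), (60, 810, np.float64(-64.3), np.float64(49.7)), (90, 931, np.float64(-65.1), np.float64(50.1))]
wrist ylims [(-50, 1544, np.float64(-98.9), np.float64(100.8)), (-30, 1774, np.float64(-99.2), np.float64(100.7)), (0, 1412, np.float64(-99.8), np.float64(101.0)), (35, 1475, np.float64(-98.9), np.float64(80.8)), (45, 1620, np.float64(-100.3), np.float64(101.2))]
seam 20 14.1 26.5 | seam 35 14.2 26.1 | seam 50 14.0 26.0 | seam 75 -1.2 26.9 | seam -30 -25.4 -13.6 | seam -50 -25.3 -13.5 | seam -60 -25.9 -13.3 | seam -70 -25.3 -13.4 | seam -80 -25.5 -13.5 | 
top0 xlims [(-90, 79, np.float64(-63.3), np.float64(48.2)), (-70, 75, np.float64(-63.5), np.float64(46.6)), (-20, 77, np.float64(-63.8), np.float64(48.2)), (30, 71, np.float64(-64.5), np.float64(36.4)), (60, 71, np.float64(-64.0), np.float64(47.7)), (90, 80, np.float64(-64.2), np.float64(48.9))]
top0 ylims [(-50, 155, np.float64(-100.0), np.float64(99.0)), (-30, 150, np.float64(-100.1), np.float64(97.5)), (0, 127, np.float64(-99.4), np.float64(97.5)), (35, 129, np.float64(-97.8), np.float64(97.4)), (45, 106, np.float64(-98.1), np.float64(95.7))]
seam 20 13.3 24.8 | seam 35 12.7 25.8 | seam 50 12.0 28.4 | seam 65 13.5 25.9 | seam 75 12.4 24.9 | seam -30 -27.3 -13.9 | seam -60 -25.7 -13.7 | seam -70 -26.9 -14.4 | seam -80 -28.0 -14.3 |
```

In the wrist-camera frame the plate agrees within 1 mm (origin about (573.4, 29.7), yaw about 17.5°). The tip in the tool frame is (89.5, −1.5, 20.5). For the start point the TCP must be at (519.8, 36.8, 36.5). Descending to 12 mm above that.

>>> step_arm(
  commands=[
    [[0, 2, -25, 0, 0, 0, 0], [0, 2, -55, 0, 0, 0, 0], [0, 2, -80, 0, 0, 0, 0], [0, 2, -95, 0, 0, 0, 0], [0, 2, -105, 0, 0, 0, 0], [0, 2, -110, 0, 0, 0, 0], [0, 2, -110, 0, 0, 0, 0], [0, 2, -110, 0, 0, 0, 0]],
  ],
)

```text
t: 12.63
tool_pos: [0.5204, 0.0382, 0.0487]
ee_rot: [2.77, 1.481, 0.001]
wrist_force: [-0.2, 1.0, -0.0]
grip_width: 0.151
gripper_force: 58.6
```

```bash
cat > tip.py <<'E'
from h import *
s=observe();T=s["tool_pos"]*1000;R=cv2.Rodrigues(np.array(s["ee_rot"]))[0]
tip=T+R@np.array([89.5,-1.5,20.5]);a=np.radians(17.5);d=tip[:2]-[573.4,29.7]
print(round(s["t"],2),"TCP",T.round(1),"yaw",np.degrees(np.arctan2(R[1,0],R[0,0])).round(2),"tip plate",np.round([d[0]*np.cos(a)+d[1]*np.sin(a),-d[0]*np.sin(a)+d[1]*np.cos(a),tip[2]],1),"F",s["wrist_force"].round(1),s["grip_width"].round(3))
E
python3 tip.py
python3 - <<'E'
from h import *
s=observe();T=s["tool_pos"]*1000;R=cv2.Rodrigues(np.array(s["ee_rot"]))[0]
f=grab_frame("wrist");W=wcloud(f)*1000;d=((W-T)@R).reshape(-1,3)
q=d[(d[:,0]>50)&(d[:,0]<110)&(abs(d[:,1])<15)&(d[:,2]>-55)&(d[:,2]<-30)];print("shaft y",q[:,1].min(),q[:,1].max(),"ztop",np.percentile(q[:,2],3),"xmax",q[:,0].max())
g=grab_frame("scene");save("c7",cv2.resize(g["color"][195:295,235:345],(660,600),interpolation=cv2.INTER_CUBIC))
E
```

```text
shaft y -5.464657302558964 2.8785791817965056 ztop -48.59758065895152 xmax 93.16603230893091Traceback (most recent call last):
  File "tip.py", line 4, in <module>
    print(round(s["t"],2),"TCP",T.round(1),"yaw",np.degrees(np.arctan2(R[1,0],R[0,0])).round(2),"tip plate",np.round([d[0]*np.cos(a)+d[1]*np.sin(a),-d[0]*np.sin(a)+d[1]*np.cos(a),tip[2]],1),"F",s["wrist_force"].round(1),s["grip_width"].round(3))
                                                                                                                                                                                                                            ^^^^^^^^^^^^^^^^^^^^^
AttributeError: 'float' object has no attribute 'round'
```

View pics/c7.png

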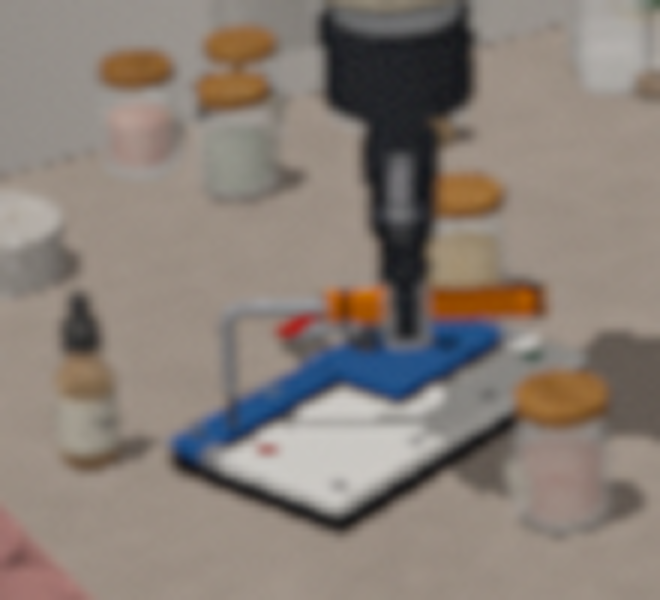

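The tip (233,430) hovers over the seam's left end by the red dot, clear of the jars. Lowering in.

>>> step_arm(
  commands=[
    [[-0.5, -1.5, -3, 0, 0, 0, 0], [-0.5, -1.5, -6, 0, 0, 0, 0], [-0.5, -1.5, -9, 0, 0, 0, 0], [-0.5, -1.5, -12, 0, 0, 0, 0], [-0.5, -1.5, -12, 0, 0, 0, 0], [-0.5, -1.5, -12, 0, 0, 0, 0]],
  ],
)

```text
t: 13.23
tool_pos: [0.5192, 0.0369, 0.0359]
ee_rot: [-2.77, -1.482, 0.001]
wrist_force: [0.4, -0.4, -1.2]
grip_width: 0.151
gripper_force: 58.6
```

```bash
sed -i 's/s\["grip_width"\].round(3)/round(s["grip_width"],3)/' tip.py; python3 tip.py
```

```text
13.23 TCP [519.2  36.9  35.9] yaw 56.28 tip plate [19.3 80.4 15.3] F [ 0.4 -0.4 -1.2] 0.151
```

>>> step_arm(
  commands=[
    [[1.1, -2.2, 0.5, 0, 0, 0, 0], [2, -4.6, 0.5, 0, 0, 0, 0], [2.8, -7, 0.5, 0, 0, 0, 0], [3.5, -9.4, 0.5, 0, 0, 0, 0], [4.3, -11.8, 0.5, 0, 0, 0, 0], [5, -14.2, 0.5, 0, 0, 0, 0], [5.8, -16.5, 0.5, 0, 0, 0, 0], [6.5, -18.9, 0.5, 0, 0, 0, 0]],
  ],
)

```text
t: 13.9
tool_pos: [0.5259, 0.0177, 0.0366]
ee_rot: [2.77, 1.481, 0.0]
wrist_force: [0.0, -0.4, -1.7]
grip_width: 0.149
gripper_force: 58.6
```

```bash
python3 tip.py
```

```text
13.9 TCP [525.9  17.7  36.6] yaw 56.27 tip plate [20.  60.1 16.1] F [ 0.  -0.4 -1.7] 0.149
```

On the centre line with no contact force. Continuing leg 1.

>>> step_arm(
  commands=[
    [[0.75, -2.4, 0, 0, 0, 0, 0], [1.5, -4.8, 0, 0, 0, 0, 0], [2.25, -7.2, 0, 0, 0, 0, 0], [3, -9.5, 0, 0, 0, 0, 0], [3.75, -11.9, 0, 0, 0, 0, 0], [4.5, -14.3, 0, 0, 0, 0, 0], [5.25, -16.7, 0, 0, 0, 0, 0], [6, -19.1, 0, 0, 0, 0, 0]],
  ],
)

```text
t: 14.57
tool_pos: [0.5319, -0.0014, 0.0366]
ee_rot: [2.77, 1.481, 0.0]
wrist_force: [-0.7, 0.1, -0.7]
grip_width: 0.152
gripper_force: 58.6
```

>>> step_arm(
  commands=[
    [[0.75, -2.4, 0, 0, 0, 0, 0], [1.5, -4.8, 0, 0, 0, 0, 0], [2.25, -7.2, 0, 0, 0, 0, 0], [3, -9.5, 0, 0, 0, 0, 0], [3.75, -11.9, 0, 0, 0, 0, 0], [4.5, -14.3, 0, 0, 0, 0, 0], [5.25, -16.7, 0, 0, 0, 0, 0], [6, -19.1, 0, 0, 0, 0, 0]],
  ],
)

```text
t: 15.23
tool_pos: [0.5379, -0.0205, 0.0366]
ee_rot: [2.77, 1.481, -0.0]
wrist_force: [0.3, -1.3, -1.2]
grip_width: 0.152
gripper_force: 58.6
```

```bash
python3 tip.py
```

```text
15.23 TCP [537.9 -20.5  36.6] yaw 56.27 tip plate [19.9 20.  16.1] F [ 0.3 -1.3 -1.2] 0.152
```

>>> step_arm(
  commands=[
    [[0.75, -2.4, 0, 0, 0, 0, 0], [1.5, -4.8, 0, 0, 0, 0, 0], [2.25, -7.2, 0, 0, 0, 0, 0], [3, -9.5, 0, 0, 0, 0, 0], [3.75, -11.9, 0, 0, 0, 0, 0], [4.5, -14.3, 0, 0, 0, 0, 0], [5.25, -16.7, 0, 0, 0, 0, 0], [6, -19.1, 0, 0, 0, 0, 0]],
  ],
)

```text
t: 15.9
tool_pos: [0.544, -0.0396, 0.0366]
ee_rot: [2.77, 1.481, 0.0]
wrist_force: [0.3, -0.4, -1.0]
grip_width: 0.152
gripper_force: 58.6
```

>>> step_arm(
  commands=[
    [[-2.4, -0.75, 0, 0, 0, 0, 0], [-4.8, -1.5, 0, 0, 0, 0, 0], [-7.2, -2.25, 0, 0, 0, 0, 0], [-9.5, -3, 0, 0, 0, 0, 0], [-11.9, -3.75, 0, 0, 0, 0, 0], [-14.3, -4.5, 0, 0, 0, 0, 0], [-16.7, -5.25, 0, 0, 0, 0, 0], [-19.1, -6, 0, 0, 0, 0, 0]],
  ],
)

```text
t: 16.57
tool_pos: [0.5245, -0.0454, 0.0366]
ee_rot: [2.77, 1.481, 0.0]
wrist_force: [-0.7, -1.1, -1.1]
grip_width: 0.147
gripper_force: 58.6
```

```bash
python3 tip.py
```

```text
16.57 TCP [524.5 -45.4  36.6] yaw 56.27 tip plate [-0.4  0.3 16.1] F [-0.7 -1.1 -1.1] 0.147
```

>>> step_arm(
  commands=[
    [[-2.4, -0.75, 0, 0, 0, 0, 0], [-4.8, -1.5, 0, 0, 0, 0, 0], [-7.2, -2.25, 0, 0, 0, 0, 0], [-9.5, -3, 0, 0, 0, 0, 0], [-11.9, -3.75, 0, 0, 0, 0, 0], [-14.3, -4.5, 0, 0, 0, 0, 0], [-16.7, -5.25, 0, 0, 0, 0, 0], [-19.1, -6, 0, 0, 0, 0, 0]],
  ],
)

```text
t: 17.23
tool_pos: [0.5054, -0.0514, 0.0366]
ee_rot: [2.77, 1.482, 0.0]
wrist_force: [-0.1, -0.3, -1.6]
grip_width: 0.155
gripper_force: 58.6
```

>>> step_arm(
  commands=[
    [[0.75, -2.4, 0, 0, 0, 0, 0], [1.5, -4.8, 0, 0, 0, 0, 0], [2.25, -7.2, 0, 0, 0, 0, 0], [3, -9.5, 0, 0, 0, 0, 0], [3.75, -11.9, 0, 0, 0, 0, 0], [4.5, -14.3, 0, 0, 0, 0, 0], [5.25, -16.7, 0, 0, 0, 0, 0], [6, -19.1, 0, 0, 0, 0, 0]],
  ],
)

```text
t: 17.9
tool_pos: [0.5118, -0.0707, 0.0366]
ee_rot: [-2.77, -1.481, 0.0]
wrist_force: [-0.3, -0.7, -1.4]
grip_width: 0.155
gripper_force: 58.6
```

```bash
python3 tip.py
```

```text
17.9 TCP [511.8 -70.7  36.6] yaw 56.27 tip plate [-20.1 -20.   16.1] F [-0.3 -0.7 -1.4] 0.155
```

>>> step_arm(
  commands=[
    [[0.75, -2.4, 0, 0, 0, 0, 0], [1.5, -4.8, 0, 0, 0, 0, 0], [2.25, -7.2, 0, 0, 0, 0, 0], [3, -9.5, 0, 0, 0, 0, 0], [3.75, -11.9, 0, 0, 0, 0, 0], [4.5, -14.3, 0, 0, 0, 0, 0], [5.25, -16.7, 0, 0, 0, 0, 0], [6, -19.1, 0, 0, 0, 0, 0]],
  ],
)

```text
t: 18.57
tool_pos: [0.5177, -0.0897, 0.0366]
ee_rot: [2.77, 1.481, 0.0]
wrist_force: [-0.0, -0.6, -0.8]
grip_width: 0.149
gripper_force: 58.6
```

>>> step_arm(
  commands=[
    [[0.75, -2.4, 0, 0, 0, 0, 0], [1.5, -4.8, 0, 0, 0, 0, 0], [2.25, -7.2, 0, 0, 0, 0, 0], [3, -9.5, 0, 0, 0, 0, 0], [3.75, -11.9, 0, 0, 0, 0, 0], [4.5, -14.3, 0, 0, 0, 0, 0], [5.25, -16.7, 0, 0, 0, 0, 0], [6, -19.1, 0, 0, 0, 0, 0]],
  ],
)

```text
t: 19.23
tool_pos: [0.5237, -0.1088, 0.0366]
ee_rot: [-2.77, -1.481, 0.0]
wrist_force: [-0.3, 0.3, -1.1]
grip_width: 0.153
gripper_force: 58.6
```

>>> step_arm(
  commands=[
    [[0.75, -2.4, 0, 0, 0, 0, 0], [1.5, -4.8, 0, 0, 0, 0, 0], [2.25, -7.2, 0, 0, 0, 0, 0], [3, -9.5, 0, 0, 0, 0, 0], [3.75, -11.9, 0, 0, 0, 0, 0], [4.5, -14.3, 0, 0, 0, 0, 0], [5.25, -16.7, 0, 0, 0, 0, 0], [6, -19.1, 0, 0, 0, 0, 0]],
  ],
)

```text
t: 19.9
tool_pos: [0.5297, -0.128, 0.0366]
ee_rot: [2.77, 1.482, 0.0]
wrist_force: [0.1, 0.2, -0.3]
grip_width: 0.152
gripper_force: 58.6
```

```bash
python3 tip.py
```

```text
19.9 TCP [ 529.7 -128.    36.6] yaw 56.27 tip plate [-20.2 -80.   16.1] F [ 0.1  0.2 -0.3] 0.152
```

>>> step_arm(
  commands=[
    [[0.75, -2.4, 0, 0, 0, 0, 0], [1.2, -3.8, 0, 0, 0, 0, 0], [1.2, -3.8, 0, 0, 0, 0, 0], [1.2, -3.8, 3, 0, 0, 0, 0], [1.2, -3.8, 8, 0, 0, 0, 0], [1.2, -3.8, 18, 0, 0, 0, 0], [1.2, -3.8, 40, 0, 0, 0, 0], [1.2, -3.8, 70, 0, 0, 0, 0]],
  ],
)

```text
t: 20.57
tool_pos: [0.5294, -0.131, 0.1064]
ee_rot: [-2.768, -1.481, 0.004]
wrist_force: [-0.2, -0.4, -0.0]
grip_width: 0.155
gripper_force: 58.6
```

>>> step_arm(
  commands=[
    [[0, 0, 30, 0, 0, 0, 0], [0, 0, 58, 0, 0, -3, 0], [2, -25, 58, 0, 0, -10, 0], [4, -50, 58, 0, 0, -17, 0], [6, -75, 58, 0, 0, -24, 0], [8, -100, 58, 0, 0, -31, 0], [10, -125, 58, 0, 0, -38, 0], [12, -150, 58, 0, 0, -45, 0]],
  ],
)

```text
t: 21.23
tool_pos: [0.543, -0.2824, 0.1659]
ee_rot: [3.127, 0.3, 0.002]
wrist_force: [0.4, 0.4, -0.8]
grip_width: 0.15
gripper_force: 58.6
```

>>> step_arm(
  commands=[
    [[2, -20, 0, 0, 0, -6, 0], [4, -40, 0, 0, 0, -12, 0], [5, -55, 0, 0, 0, -12, 0], [5, -60, 0, 0, 0, -12, 0], [5, -60, 0, 0, 0, -12, 0], [5, -60, 0, 0, 0, -12, 0], [5, -60, 0, 0, 0, -12, 0]],
  ],
)

```text
t: 21.82
tool_pos: [0.5482, -0.3398, 0.1647]
ee_rot: [-3.141, 0.015, -0.0]
wrist_force: [-0.5, -0.5, -1.5]
grip_width: 0.151
gripper_force: 58.6
```

```bash
python3 tip.py
```

```text
21.82 TCP [ 548.2 -339.8  164.7] yaw -0.54 tip plate [ -49.6 -371.1  144.3] F [-0.5 -0.5 -1.5] 0.151
```

>>> step_arm(
  commands=[
    [[0, -1.5, -30, 0, 0, 0, 0], [0, -1.5, -65, 0, 0, 0, 0], [0, -1.5, -90, 0, 0, 0, 0], [0, -1.5, -105, 0, 0, 0, 0], [0, -1.5, -113, 0, 0, 0, 0], [0, -1.5, -117, 0, 0, 0, 0], [0, -1.5, -117, 0, 0, 0, 0], [0, -1.5, -117, 0, 0, 0, 0]],
  ],
)

```text
t: 22.48
tool_pos: [0.5487, -0.343, 0.0487]
ee_rot: [3.141, -0.019, 0.002]
wrist_force: [0.2, -0.1, -1.9]
grip_width: 0.149
gripper_force: 58.6
```

```bash
python3 tip.py
python3 - <<'E'
from h import *
f=grab_frame("wrist");g=grab_frame("scene")
save("c8",np.hstack([cv2.resize(f["color"][150:430,160:540],(480,354)),cv2.resize(g["color"][195:265,355:425],(320,354),interpolation=cv2.INTER_CUBIC)]))
E
```

```text
22.48 TCP [ 548.7 -343.    48.7] yaw -0.69 tip plate [ -50.1 -374.5   28.4] F [ 0.2 -0.1 -1.9] 0.149
```

View pics/c8.png

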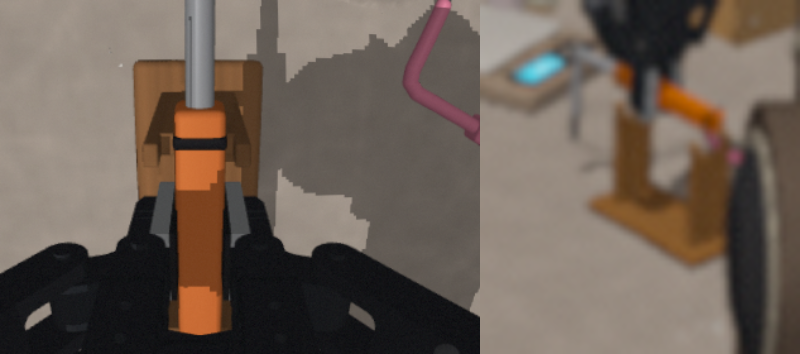

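The handle (200,200) is centred over the saddles. Lowering the last 15 mm and releasing.

>>> step_arm(
  commands=[
    [[0, 0.5, -4, 0, 0, 0, 0], [0, 0.5, -8, 0, 0, 0, 0], [0, 0.5, -11, 0, 0, 0, 0], [0, 0.5, -13, 0, 0, 0, 0], [0, 0.5, -14.5, 0, 0, 0, 0], [0, 0.5, -14.5, 0, 0, 0, 0]],
  ],
)

```text
t: 23.08
tool_pos: [0.5478, -0.3425, 0.0332]
ee_rot: [-3.141, 0.02, 0.0]
wrist_force: [-0.6, 0.9, 1.7]
grip_width: 0.148
gripper_force: 58.8
```

```bash
python3 tip.py
```

```text
23.08 TCP [ 547.8 -342.5   33.2] yaw -0.73 tip plate [ -50.9 -373.8   12.7] F [-0.6  0.9  1.7] 0.148
```

Seated (+1.7 N, down at the original height). Opening and retreating.

>>> step_arm(
  commands=[
    [[0, 0, 0, 0, 0, 0, 0.2], [0, 0, 0, 0, 0, 0, 0.3], [0, 0, 0, 0, 0, 0, 0.45], [0, 0, 0, 0, 0, 0, 0.5], [0, 0, 0, 0, 0, 0, 0.5], [0, 0, 10, 0, 0, 0, 0.5], [0, 0, 30, 0, 0, 0, 0.5], [0, 0, 60, 0, 0, 0, 0.5]],
  ],
)

```text
t: 23.75
tool_pos: [0.5463, -0.3416, 0.0918]
ee_rot: [-3.139, 0.02, 0.006]
wrist_force: [-0.5, 0.3, 0.1]
grip_width: 0.502
gripper_force: 0.0
```

>>> step_arm(
  commands=[
    [[0, 0, 30, 0, 0, 0, 0.5], [0, 0, 60, 0, 0, 0, 0.5], [-20, 0, 90, 0, 0, 0, 0.5], [-40, 0, 110, 0, 0, 0, 0.5], [-60, 0, 110, 0, 0, 0, 0.5], [-60, 0, 110, 0, 0, 0, 0.5], [-60, 0, 110, 0, 0, 0, 0.5]],
  ],
)

```text
t: 24.33
tool_pos: [0.4872, -0.3431, 0.2045]
ee_rot: [3.14, -0.022, 0.002]
wrist_force: [0.3, 0.7, -0.9]
grip_width: 0.499
gripper_force: 0.0
```

Run:
```python
from h import *
s=observe();print(s["t"],s["tool_pos"],s["wrist_force"],s["grip_width"])
f=grab_frame("wrist");W=wcloud(f)*1000;hs=cv2.cvtColor(f["color"],cv2.COLOR_RGB2HSV)
o=(hs[...,0]<14)&(hs[...,1]>190)&(hs[...,2]>120)&(abs(W[...,2]-84)<6)&(abs(W[...,1]+342)<40);q=W[o]
print(o.sum(),cv2.minAreaRect(q[:,:2].astype(np.float32)),np.median(q,0))
g=grab_frame("top");P=cloud(g)*1000;Q=plate(P/1000);x,y,z=Q[...,0],Q[...,1],Q[...,2]
print("clamp",[z[(x>lo)&(x<lo+10)&(abs(y+45)<10)&(z<130)].max().round() for lo in range(-30,110,10)])
X,Y,Z=P[...,0],P[...,1],P[...,2]
for nm,cx,cy,zl in(("ochre",660,-93,62),("pink",435,10,62),("drop",620,160,30)):
    m=(np.hypot(X-cx,Y-cy)<45)&(Z>zl)&(Z<120);q=P[m];print(nm,m.sum(),((q.min(0)+q.max(0))/2).round())
save("c9",np.hstack([cv2.resize(f["color"],(400,300)),cv2.resize(g["color"][170:310,100:500],(400,300))]))
```

```text
24.3333 [ 0.48724409 -0.34307762  0.20449929] [ 0.25533455  0.68485728 -0.92908441] 0.4993110527177483
166 ((531.9064331054688, -342.02801513671875), (12.795561790466309, 107.30913543701172), 89.36909484863281) [ 521.66508361 -348.10285275   83.51634294]
clamp [np.float64(25.0), np.float64(26.0), np.float64(80.0), np.float64(89.0), np.float64(86.0), np.float64(70.0), np.float64(49.0), np.float64(41.0), np.float64(37.0), np.float64(31.0), np.float64(25.0), np.float64(25.0), np.float64(23.0), np.float64(12.0)]
ochre 266 [665. -94.  71.]
pink 284 [434.   4.  71.]
drop 143 [626. 163.  66.]
```

View pics/c9.png

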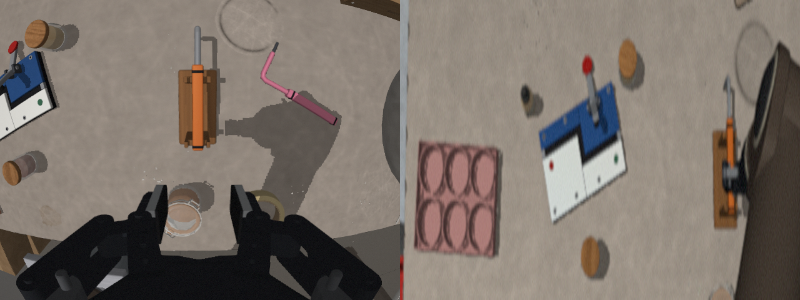

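The pick lies in its saddles, centred at (531.9, −342.0) with its top at z≈84. The clamp is still open, and the jars and dropper have not moved. The gripper is free at z≈0.2. Handing in.

```bash
python3 -c "
from bench import *
print(close_job())"
```

```text
the job is handed in; nothing more can be done
None
```

The clamp is pressed fully open, the pick's tip went through the whole seam in one pass from the red dot to the green dot at about 3 cm/s with no noticeable contact force, the pick is back in its saddles, nothing around it moved that I could measure, and the job is handed in at about 24 s.

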